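# Open the jigger arm and load a mould

## Robot

A 6-joint arm with a two-finger parallel gripper is mounted at the origin on the work surface. World frame = base frame: x ahead of the robot, y to its left, z up, the work surface at z = 0. Lengths are in m, angles in rad, forces in N, time in s.
With the tool pointing down it reaches from about 0.25 to 0.8 m from the base axis. Payload 3.9 kg.
Tool frame: the origin (TCP) lies midway between the tips of the shut fingers; the grasp point (between the pads) lies 19 mm behind it (bot.hold_point_z is the distance from the TCP to the grasp point, in m); z points along the fingers, y is the line along which they close (so a half turn about z gives the same grasp; the last joint's range is limited). The gripper opens to 85 mm and grips with 20 to 120 N. Pads are 22 mm wide; open, the fingers measure 114 mm over their backs; the gripper's body (76 mm by 85 mm) begins 54 mm behind the grasp point. The pads swing forward as they close: fully open they stand 13 mm farther back than shut.
Start: joints at [1.345, 0.26, -0.138, 1.173, 0, 1.571], TCP at [0.118, 0.512, 0.231] pointing down, gripper open.
Joint ranges: [-2.78, 2.78], [-0.83, 1.72], [-1.28, 1.37], [-1.9, 2.12], [-1.57, 1.48], [-3.14, 3.14]. Speed limits (rad/s): [2.57, 2.57, 3.14, 3.14, 3.14, 3.14].

## Interface

Orientations are given as a 3x3 rotation matrix whose columns are the frame's x, y, z axes.
In Python, from plant import bot, vision gives the robot as it stands. The module is installed in compiled form; this text tells all that it offers.
- The arm moves only by the tool step_arm, never from a script. Its argument "commands" is a list of rows, each a list of 5 numbers: the opening, from 0 (shut) to 1 (fully open), then the shift along the tool's x, y, z in mm, then the turn about the tool's z in degrees. A call has 1 to 5 rows; each row shifts and turns the commanded pose from where the row before left it, along the tool's axes as they then stand; what a row does not reach is not made up. A row lasts 1/8 s, in which the tool goes at most 62.5 mm and 10.7 degrees, less where a joint would pass 70% of its speed; a pose out of reach is approached as far as the arm can. A call with a gripper value outside its range is refused whole. The fingers move at their own pace and stop on an object; "newtons" is the grip in N (left out, the last holds). Time passes only in rows, so rows that do not move let the fingers close. It gives the time, the measured TCP pose, the force, the opening and the grip force at its end, in the units of the state.
- bot.get_obs(): the state, without advancing time (a new reading comes with each control period).
- vision.snapshot(name): name is "scene" or "top"; returns the picture (400x640x3 uint8, red, green, blue); there is no depth.
- vision.camera_info(name): a dict with "vertical_fov" (degrees; the focal length in pixels is half the picture's height over the tangent of half this angle, whatever the lens; pixels are square), "cx", "cy" (the principal point, pixels), "dist_coeffs" ([k1, k2, p1, p2, k3] as OpenCV has them; the pictures are not rectified), "R" (3x3) and "t" (3): a world point X has camera coordinates R X + t. Camera axes: x right, y down, z forward; pixel columns grow to the right and rows downward; lengths in m; the calibration is good to about 2 mm. A picture is of the moment at which its call begins. camera_info takes no time and is no camera call.
- bot.sign_off(): hands the job in; it is judged then, once.
The state is a dict: "clock": time; "q": joint angles; "qvel": joint speeds; "joint_torque": joint torques, N m; "position": TCP position; "tcp_rot": TCP orientation; "contact_force": force on the tool from outside, world axes, zero at the start; "moment": the same for the moment, N m; "grip_width": finger opening in m; "finger_force": force on a finger pad.
Only numpy, scipy, OpenCV 4.12 (cv2) and the standard library are available. Lean on these libraries where they do the work, as an engineer would, in place of code of your own. Each camera call takes 0.05 s, during which the arm holds its last target. There are 200 camera calls.

## Task

Lift the jigger's counterweighted arm by its side handle past its balance point, keep hold of it and ease it back gently until it touches its rubber stop, then let go so that it rests open by itself; it must not drop or swing freely, nor be pressed hard against the stop. Then stand the plaster mould in the cup head, upright and fully home, without pressing hard, and let go. Leave the mug, the jar and the wooden rib where they are.

Things in the scene. Friction and masses are not known exactly. Their poses are not given: they have to be found in the camera images.
- jigger: bench jigger (pottery forming machine) bolted to the table: grey base plate 150 x 310 x 18 mm, aluminium cup head at one end, forked column with the arm at the other. Origin: on the table under the cup head's centre. z up; y runs from the column (at y = -140 mm) to the head and the arm's tip; x is the hinge direction. The handle sticks out to -x. Yaw within 0.25 rad
- pivot (a point): point on the arm's hinge axis in the middle of the column, 130 mm above the table; the axis runs along the jigger's x. From here the grip point of the handle is 55 mm towards -x and 200 mm out along the arm. Raised, the arm stands up to 350 mm above the table beside the head, with the handle still sticking out: go round it
- handle (a point): grip point on the handle, a plain steel bar 14 mm thick and 80 mm long that sticks out sideways (to the jigger's -x) from the arm's tip, parallel to the hinge. The point is on the bar's axis, 45 mm out from the arm's side, 200 mm from the hinge axis, 130 mm above the table when the arm is down. The bar can roll between the fingers as the arm turns
- beam (a joint): angle of the aluminium arm (20 mm square, 210 mm long), rad: 0 = down, level over the cup head (its start), grows as it is raised, 1.57 = upright. A dark counterweight of hidden mass on a bent tail puts the balance point between 0.65 and 1.05: below it the arm falls shut, beyond it open, with up to 5 N at the handle. Hardly damped: let go 0.1 rad short of the stop, it slams (over 1.5 rad/s)
- bracket: dark disc, 68 mm across, fixed on the column's +x side around the hinge (origin on the axis). It carries the stop: a bar with a rubber cross pin, 16 mm thick, 130 mm from the hinge, that catches the arm's back. The stop is set anew each time, for an arm angle from 1.42 to 1.95 rad, not measured: feel for it. The rubber gives slightly. Over 45 N on it is too hard
- seat (a point): centre of the inner floor of the cup head, 35 mm above the table, where the mould's foot must come to rest. The head is an aluminium cup 92 mm across with a round bore 56 mm wide and 30 mm deep (rim 65 mm above the table). The arm lies across it until it is raised
- mould: white plaster mould, an upright open cylinder 52 mm across and 90 mm high, wall 8 mm, 0.25 kg, foot tapered to 44 mm over the lowest 6 mm; it stands on the table to one side or the other of the jigger. Origin: centre of its underside, z up. More than about 30 N between it and the head is too much
- mug: bystander: terracotta mug 80 mm across, 85 mm high, on the other side of the jigger from the mould; origin: centre of its underside
- jar: bystander: white lidded jar 72 mm across, 110 mm high, beyond the jigger; origin: centre of its underside
- rib: bystander: flat wooden rib 50 x 110 x 10 mm, lying beyond the jigger; origin: centre of its underside

How it is judged:
By the outcome, as a careful person would: the job done as asked, in the order asked, and still so for the second after the job is handed in, with the robot touching nothing.
It also fails if it takes over 72 s, if anything falls off the work surface, if the arm or the gripper's body presses on something with over 40 N, if the wrist force passes 120 N, or if a joint passes its speed limit or range.

## Working session

There is one attempt and no reset: what is moved stays moved. The work goes in short steps, Python scripts to look and compute and a tool call to move; the robot and the scene stay as the last step left them, time stands still between calls to the robot, and variables do not carry over. Pictures are saved under pics/ and viewed, at most 10 in all, crops included, and the job is handed in when it is done.

Besides the shell and the picture viewer there is one more tool, called after "Call:" as name(argument=value, ...) on one line, values as JSON. step_arm: Moves the arm, as the interface text tells. Its arguments: {"type":"object","properties":{"commands":{"type":"array","items":{"type":"array","items":{"type":"number"}}},"newtons":{"type":"number"}},"required":["commands"]}

```bash
mkdir -p pics
python3 - <<'E'
from plant import bot, vision
import cv2, numpy as np
for n in("scene","top"):
    im=vision.snapshot(n); cv2.imwrite(f"pics/{n}0.png",im[:,:,::-1])
    c=vision.camera_info(n); print(n,{k:(np.round(v,3).tolist()) for k,v in c.items()})
o=bot.get_obs(); print({k:np.round(v,3).tolist() for k,v in o.items()}, bot.hold_point_z)
E
```

```text
scene {'vertical_fov': 47.433, 'cx': 323.292, 'cy': 194.034, 'dist_coeffs': [-0.124, 0.0, 0.0, 0.0, 0.0], 'R': [[0.872, 0.489, -0.011], [0.342, -0.626, -0.701], [-0.349, 0.608, -0.713]], 't': [-0.52, -0.126, 1.534]}
top {'vertical_fov': 42.6, 'cx': 317.624, 'cy': 203.37, 'dist_coeffs': [-0.091, 0.0, 0.0, 0.0, 0.0], 'R': [[0.025, -1.0, -0.01], [-0.985, -0.023, -0.172], [0.172, 0.015, -0.985]], 't': [-0.016, 0.595, 1.139]}
{'clock': 0.1, 'q': [1.345, 0.261, -0.139, 1.173, 0.0, 1.571], 'qvel': [-0.002, -0.002, 0.003, 0.001, -0.002, -0.0], 'joint_torque': [-0.001, -40.651, 25.453, 0.01, -0.0, 0.0], 'position': [0.117, 0.511, 0.231], 'tcp_rot': [[-0.975, 0.224, -0.0], [0.224, 0.975, -0.002], [0.0, -0.002, -1.0]], 'contact_force': [0.744, 0.618, -0.181], 'moment': [0.034, -0.015, -0.071], 'finger_force': 0.0, 'grip_width': 0.086} 0.0187
```

View pics/scene0.png

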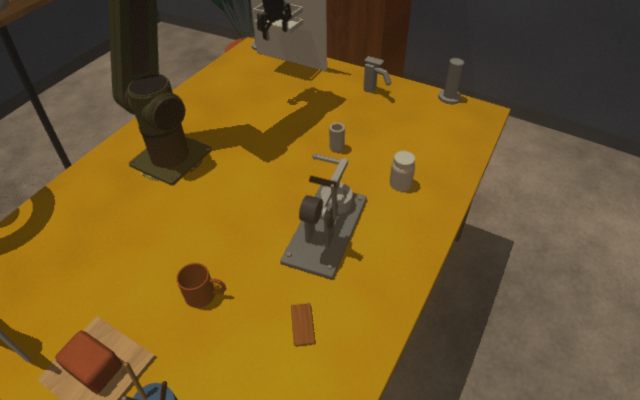

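View pics/top0.png

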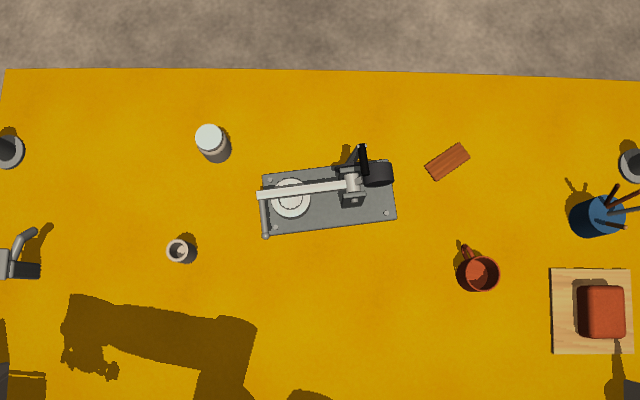

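The jigger sits near top-view pixels (262–397, 160–238). The arm lies across the cup head at (290,197), and the handle runs from (262,195) to (266,237). The mould is at (181,251), the mug at (478,272), the jar at (210,140) and the rib at (447,161). I'll zoom in to get accurate points.

```bash
cat > h.py <<'E'
from plant import bot, vision
import cv2, numpy as np
def K(n):
    c=vision.camera_info(n); f=200/np.tan(np.radians(c["vertical_fov"])/2)
    return np.array([[f,0,c["cx"]],[0,f,c["cy"]],[0,0,1]]),np.array(c["dist_coeffs"],float),np.array(c["R"]),np.array(c["t"])
def ray(n,p):
    k,d,R,t=K(n); u=cv2.undistortPoints(np.array([[p]],float),k,d)[0,0]
    return -R.T@t, R.T@np.r_[u,1]
def onz(n,p,z):
    o,d=ray(n,p); return o+d*(z-o[2])/d[2]
def proj(n,X):
    k,d,R,t=K(n); return cv2.projectPoints(np.array(X,float).reshape(-1,3),cv2.Rodrigues(R)[0],t,k,d)[0][:,0]
E
python3 - <<'E'
from h import *
im=cv2.imread("pics/top0.png")
hsv=cv2.cvtColor(im,cv2.COLOR_BGR2HSV)
m=((hsv[...,1]<90)&(hsv[...,2]>60)).astype(np.uint8)
n,l,s,c=cv2.connectedComponentsWithStats(m)
for i in range(1,n):
    if s[i,4]>100 and s[i,1]>100: print(s[i],c[i].round(1))
cv2.imwrite("pics/topz.png",cv2.resize(im[130:270,150:410],None,fx=3,fy=3,interpolation=cv2.INTER_CUBIC))
s=cv2.imread("pics/scene0.png")
cv2.imwrite("pics/scz.png",cv2.resize(s[110:280,270:430],None,fx=3.5,fy=3.5,interpolation=cv2.INTER_CUBIC))
E
```

```text
[ 195  124   36   39 1005] [212.5 142.9]
[  0 135  23  34 389] [ 12.2 152.7]
[620 149  20  34 349] [629.  165.3]
[372 159  16  23 266] [379.4 170.2]
[ 256  166  141   73 6804] [320.2 201. ]
[  0 227  37  53 674] [ 13.  253.5]
[166 239  30  24 442] [179.9 251.3]
```

View pics/topz.png

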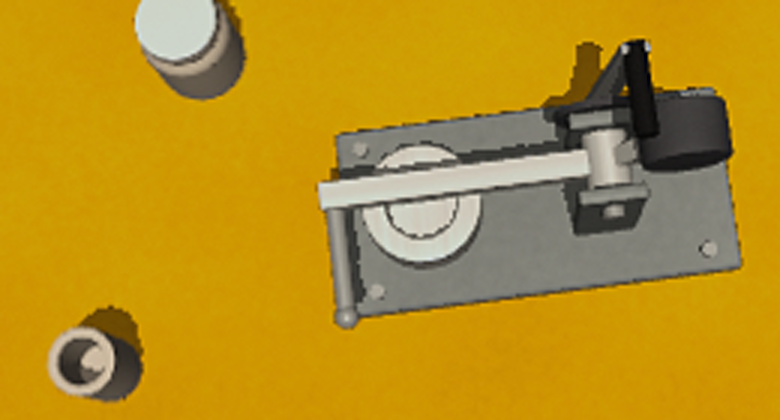

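View pics/scz.png

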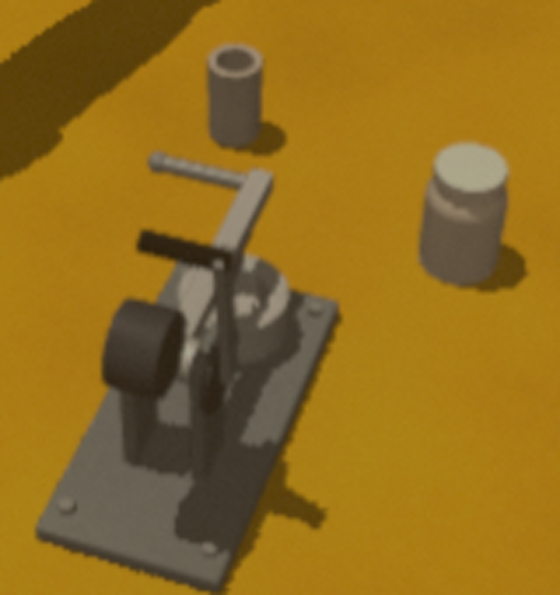

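The zoomed top view (3x, origin 150,130) shows these points:

- **Head rim:** centre about (422,204).
- **Mould rim:** centre about (82,362).
- **Handle:** root (338,208) to ball end (346,318).
- **Plate corners:** (336,133), (717,90) and (741,267).

The stop pin is the black bar at upper right. In the scene crop (3.5x, origin 270,110), the handle runs from (157,160) to (245,182).

Run:
```python
from h import *
T=lambda x,y:(150+(x+.5)/3-.5,130+(y+.5)/3-.5)
S=lambda x,y:(270+(x+.5)/3.5-.5,110+(y+.5)/3.5-.5)
for nm,f,n,p,z in [("headrim",T,"top",(422,204),.065),("bore rim",T,"top",(424,200),.065),("mouldrim",T,"top",(82,362),.09),("mouldrim S",S,"scene",(236,61),.09),
 ("ball",T,"top",(346,318),.13),("root",T,"top",(338,208),.13),("ballS",S,"scene",(157,160),.13),("rootS",S,"scene",(245,182),.13),
 ("TL",T,"top",(336,133),.018),("TR",T,"top",(717,90),.018),("BR",T,"top",(741,267),.018),("bolt1",T,"top",(361,150),.02),("bolt2",T,"top",(377,291),.02),("bolt3",T,"top",(709,248),.02),
 ("jar",T,"top",(176,25),.11),("armtip",T,"top",(322,196),.14),("armroot",T,"top",(588,164),.14),
 ("Sbl",S,"scene",(42,532),.018),("Sbr",S,"scene",(218,585),.018),("Str",S,"scene",(337,312),.018),("stop pin top?",T,"top",(640,88),.25),]:
    print(nm,onz(n,f(*p),z).round(4))
```

```text
headrim [0.6049 0.0611 0.065 ]
bore rim [0.6081 0.0597 0.065 ]
mouldrim [0.4749 0.3089 0.09  ]
mouldrim S [0.4762 0.3087 0.09  ]
ball [0.5087 0.1082 0.13  ]
root [0.5885 0.1174 0.13  ]
ballS [0.5066 0.1101 0.13  ]
rootS [0.5841 0.1207 0.13  ]
TL [0.6702 0.1358 0.018 ]
TR [ 0.713 -0.171  0.018]
BR [ 0.5688 -0.1901  0.018 ]
bolt1 [0.6562 0.1147 0.02  ]
bolt2 [0.5426 0.0974 0.02  ]
bolt3 [ 0.5831 -0.1644  0.02  ]
jar [0.7303 0.2497 0.11  ]
armtip [0.5952 0.1281 0.14  ]
armroot [ 0.6231 -0.0627  0.14  ]
Sbl [ 0.5777 -0.1926  0.018 ]
Sbr [ 0.7172 -0.1704  0.018 ]
Str [0.6736 0.1232 0.018 ]
stop pin top? [ 0.6511 -0.0914  0.25  ]
```

Both views agree: yaw ≈ 0.138, head centre (0.605, 0.061), pivot (0.624, -0.078). The predicted handle point (0.542, 0.113) matches what I measured. The mould is at (0.4755, 0.309). I'll turn the tool into the jigger's axes and move over the handle.

Call:
step_arm(commands=[[0.5, 0, 0, 0, -10.5], [0.5, 0, 0, 0, -10.5], [0.5, -20, -25, 0, 0], [0.5, -36, -45, 0, 0], [0.5, -36, -45, 0, 0]], newtons=40)

```text
clock: 0.72
position: [0.2254, 0.4095, 0.2308]
tcp_rot: [[-0.99, -0.142, -0.0], [-0.142, 0.99, -0.001], [0.0, -0.001, -1.0]]
contact_force: [0.4, 1.5, 0.5]
grip_width: 0.0426
finger_force: 0.0
```

Call:
step_arm(commands=[[0.5, -36, -45, 0, 0], [0.5, -36, -45, 0, 0], [0.5, -36, -45, 0, 0], [0.5, -36, -45, 0, 0], [0.5, -36, -45, 0, 0]])

```text
clock: 1.35
position: [0.4355, 0.2116, 0.231]
tcp_rot: [[-0.99, -0.14, -0.0], [-0.14, 0.99, 0.0], [0.0, 0.0, -1.0]]
contact_force: [1.2, 1.5, -0.4]
grip_width: 0.043
finger_force: 0.0
```

Call:
step_arm(commands=[[0.5, -36, -45, 0, 0], [0.5, -36, -45, 0, 0], [0.5, -18, -23, 0, 0], [0.5, 0, 0, 0, 0], [0.5, 0, 0, 0, 0]])

```text
clock: 1.98
position: [0.5386, 0.1142, 0.2309]
tcp_rot: [[-0.99, -0.14, -0.002], [-0.14, 0.99, 0.0], [0.002, 0.0, -1.0]]
contact_force: [-0.7, 0.8, -0.5]
grip_width: 0.043
finger_force: 0.0
```

```bash
cat >> h.py <<'E'
yaw=.138; X=np.array([np.cos(yaw),np.sin(yaw),0]); Y=np.array([-np.sin(yaw),np.cos(yaw),0]); Zz=np.array([0,0,1.])
head=np.array([.605,.061,0]); piv=head-.14*Y+.13*Zz
def to(target,o=None):  # tool-axes shift mm from measured TCP to target TCP, and turn to bring tool y onto jigger Y
    o=o or bot.get_obs(); R=np.array(o["tcp_rot"]); d=R.T@(np.array(target)-o["position"])*1000
    a=np.degrees(np.arctan2(R[:,1]@X,R[:,1]@Y)); return d.round(1),a.round(2)
E
python3 - <<'E'
from h import *
o=bot.get_obs(); print(o["clock"],o["position"].round(4),o["contact_force"].round(2),o["grip_width"])
print(to(piv-.06*X+.2*Y-Zz*.0187))
E
```

```text
1.975 [0.5386 0.1142 0.2309] [-0.66  0.82 -0.45] 0.04295971454452797
(array([  1.3,  -1.9, 119.6]), np.float64(-0.17))
```

Call:
step_arm(commands=[[0.5, 1.3, -1.9, 30, 0], [0.5, 0, 0, 35, 0], [0.5, 0, 0, 30, 0], [0.5, 0, 0, 15, 0], [0.5, 0, 0, 9.6, 0]])

```text
clock: 2.6
position: [0.5379, 0.1126, 0.1114]
tcp_rot: [[-0.99, -0.142, -0.0], [-0.142, 0.99, 0.0], [0.0, 0.0, -1.0]]
contact_force: [1.0, 0.4, 0.3]
grip_width: 0.0424
finger_force: 0.0
```

Call:
step_arm(commands=[[0, 0, 0, 0, 0], [0, 0, 0, 0, 0], [0, 0, 0, 0, 0], [0, 0, 0, 0, 0]], newtons=40)

```text
clock: 3.1
position: [0.5389, 0.1131, 0.1126]
tcp_rot: [[-0.99, -0.141, 0.001], [-0.141, 0.99, 0.003], [-0.001, 0.002, -1.0]]
contact_force: [-2.2, 6.5, 2.1]
grip_width: 0.0124
finger_force: 39.1
```

Run:
```python
from h import *
o=bot.get_obs(); print(o["clock"],o["position"].round(4),o["contact_force"].round(2),o["grip_width"])
```

```text
3.1 [0.5389 0.1131 0.1126] [-2.23  6.52  2.08] 0.012380867706576084
```

Call:
step_arm(commands=[[0, 0, 0.6, 0, 0], [0, 0, -0.3, -10, 0], [0, 0, -0.7, -10, 0], [0, 0, -1.3, -10, 0], [0, 0, -1.7, -9.8, 0]])

```text
clock: 3.72
position: [0.5394, 0.1095, 0.1518]
tcp_rot: [[-0.99, -0.141, 0.0], [-0.141, 0.99, 0.002], [-0.001, 0.002, -1.0]]
contact_force: [0.1, 6.2, -3.1]
grip_width: 0.0127
finger_force: 39.0
```

Call:
step_arm(commands=[[0, 0, -4.4, -19.4, 0], [0, 0, -6.4, -18.8, 0], [0, 0, -8.7, -18.0, 0], [0, 0, -10.4, -17.0, 0], [0, 0, 0, 0, 0]])

```text
clock: 4.35
position: [0.5439, 0.08, 0.2271]
tcp_rot: [[-0.99, -0.14, 0.003], [-0.14, 0.99, 0.004], [-0.004, 0.004, -1.0]]
contact_force: [-1.2, 7.2, 4.0]
grip_width: 0.0125
finger_force: 39.4
```

```bash
cat >> h.py <<'E'
def st():
    o=bot.get_obs(); p=np.array(o["position"])-.0187*np.array(o["tcp_rot"])[:,2]*1.0-piv
    y,z=p@Y,p[2]; f=np.array(o["contact_force"]); th=np.arctan2(z,y)
    print("t",round(o["clock"],2),"th",th.round(4),"r",np.hypot(y,z).round(4),"Ftan",(f@Y*-np.sin(th)+f[2]*np.cos(th)).round(2),"Frad",(f@Y*np.cos(th)+f[2]*np.sin(th)).round(2),"fx",(f@X).round(2),"w",round(o["grip_width"],4))
E
python3 - <<'E'
from h import *
st()
E
```

```text
t 4.35 th 0.6061 r 0.2033 Ftan -0.83 Frad 8.27 fx -0.21 w 0.0125
```

Call:
step_arm(commands=[[0, 0, -11.5, -16.3, 0], [0, 0, -13.2, -15.0, 0], [0, 0, -15, -13.2, 0], [0, 0, -16.3, -11.6, 0], [0, 0, -8.5, -5.2, 0]])

```text
clock: 4.97
position: [0.5539, 0.0156, 0.2895]
tcp_rot: [[-0.99, -0.14, 0.006], [-0.14, 0.99, 0.003], [-0.007, 0.002, -1.0]]
contact_force: [-0.5, 5.9, 10.8]
grip_width: 0.0119
finger_force: 41.9
```

```bash
python3 -c "
from h import *
st()"
```

```text
t 4.97 th 1.0507 r 0.2053 Ftan 0.24 Frad 12.33 fx 0.33 w 0.0119
```

Call:
step_arm(commands=[[0, 0, 0, -1.2, 0], [0, 0, -8.6, -5.1, 0], [0, 0, -9.1, -4.3, 0], [0, 0, -9.2, -3.9, 0], [0, 0, 0, 0, 0]])

```text
clock: 5.6
position: [0.5582, -0.0127, 0.3028]
tcp_rot: [[-0.99, -0.139, 0.006], [-0.139, 0.99, -0.001], [-0.006, -0.002, -1.0]]
contact_force: [2.8, 3.4, 7.6]
grip_width: 0.0124
finger_force: 42.4
```

```bash
python3 -c "
from h import *
st()"
```

```text
t 5.6 th 1.2042 r 0.2051 Ftan -0.11 Frad 8.14 fx 3.29 w 0.0124
```

Call:
step_arm(commands=[[0, 0, -9.4, -3.6, 0], [0, 0, -9.5, -3.0, 0], [0, 0, -5, -1.3, 0], [0, 0, -5, -1.2, 0], [0, 0, 0, 0, 0]])

```text
clock: 6.22
position: [0.5626, -0.042, 0.3108]
tcp_rot: [[-0.99, -0.139, 0.006], [-0.139, 0.99, -0.003], [-0.005, -0.003, -1.0]]
contact_force: [5.5, -0.1, 2.9]
grip_width: 0.0123
finger_force: 42.9
```

```bash
python3 -c "
from h import *
st()"
```

```text
t 6.22 th 1.3542 r 0.2042 Ftan 1.5 Frad 2.64 fx 5.39 w 0.0123
```

Call:
step_arm(commands=[[0, -0.4, -3, -0.6, 0], [0, 0, -3, -0.6, 0], [0, 0, -3, -0.5, 0], [0, 0, -3, -0.4, 0], [0, 0, -3, -0.4, 0]])

```text
clock: 6.85
position: [0.5648, -0.0561, 0.3129]
tcp_rot: [[-0.99, -0.14, 0.005], [-0.14, 0.99, -0.002], [-0.005, -0.002, -1.0]]
contact_force: [6.6, -0.8, 3.1]
grip_width: 0.0123
finger_force: 43.5
```

```bash
python3 -c "
from h import *
st()"
```

```text
t 6.85 th 1.4251 r 0.2037 Ftan 2.16 Frad 2.82 fx 6.42 w 0.0123
```

Call:
step_arm(commands=[[0, -0.3, -2.5, -0.3, 0], [0, 0, -2.5, -0.3, 0], [0, 0, -2.5, -0.2, 0], [0, 0, -2.5, -0.2, 0], [0, 0, -2.5, -0.2, 0]])

```text
clock: 7.48
position: [0.5667, -0.0686, 0.314]
tcp_rot: [[-0.99, -0.14, 0.005], [-0.14, 0.99, -0.002], [-0.004, -0.002, -1.0]]
contact_force: [6.0, 0.3, 2.2]
grip_width: 0.012
finger_force: 43.6
```

```bash
python3 -c "
from h import *
st()
im=vision.snapshot('scene'); cv2.imwrite('pics/s1.png',cv2.resize(im[40:270,230:430,::-1],None,fx=2.6,fy=2.6,interpolation=cv2.INTER_CUBIC))"
```

```text
t 7.47 th 1.4873 r 0.2034 Ftan 0.71 Frad 2.18 fx 6.0 w 0.012
```

View pics/s1.png

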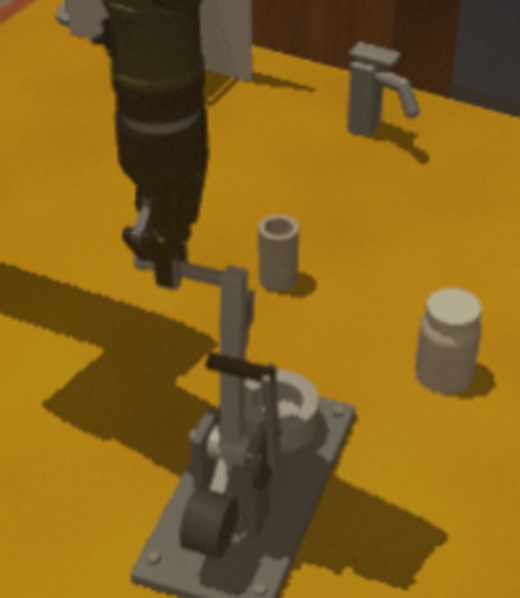

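The scene crop shows the fingers on the bar at (165,270). The arm is nearly upright and the black stop pin at (240,368) is just behind it. I'll triangulate the pin for an estimate of the stop angle.

Run:
```python
from h import *
T=lambda x,y:(150+(x+.5)/3-.5,130+(y+.5)/3-.5)
S=lambda x,y:(270+(x+.5)/3.5-.5,110+(y+.5)/3.5-.5)
for a,b in [((649,130),(145,243)),((636,47),(224,258))]:
    o1,d1=ray("top",T(*a)); o2,d2=ray("scene",S(*b))
    A=np.c_[d1,-d2]; s=np.linalg.lstsq(A,o2-o1,rcond=None)[0]
    p,q=o1+s[0]*d1,o2+s[1]*d2; r=(p+q)/2-piv
    print(np.linalg.norm(p-q).round(4),(r@X).round(4),(r@Y).round(4),r[2].round(4),"ang",np.arctan2(r[2],r@Y).round(3)-.139)
```

```text
0.0002 -0.0061 -0.0185 0.1295 ang 1.574
0.0009 0.0494 -0.0167 0.1326 ang 1.557
```

The pin suggests the stop is at about 1.56 rad, so I'll creep towards it.

Call:
step_arm(commands=[[0, -0.3, -1.5, -0.1, 0], [0, 0, -1.5, -0.1, 0], [0, 0, -1.5, 0, 0], [0, 0, -1.5, 0, 0], [0, 0, 0, 0, 0]])

```text
clock: 8.15
position: [0.5677, -0.0748, 0.3141]
tcp_rot: [[-0.99, -0.14, 0.004], [-0.14, 0.99, -0.003], [-0.004, -0.003, -1.0]]
contact_force: [5.9, -1.1, 0.4]
grip_width: 0.0124
finger_force: 43.9
```

```bash
python3 -c "
from h import *
st()"
```

```text
t 8.15 th 1.5182 r 0.2031 Ftan 1.89 Frad 0.29 fx 5.65 w 0.0124
```

Call:
step_arm(commands=[[0, -0.3, -1.2, 0, 0], [0, 0, -1.2, 0, 0], [0, 0, -1.2, 0, 0], [0, 0, 0, 0, 0]])

```text
clock: 8.65
position: [0.5681, -0.0778, 0.3143]
tcp_rot: [[-0.99, -0.14, 0.004], [-0.14, 0.99, -0.002], [-0.004, -0.002, -1.0]]
contact_force: [5.5, -0.3, 3.3]
grip_width: 0.0121
finger_force: 44.0
```

```bash
python3 -c "
from h import *
st()"
```

```text
t 8.65 th 1.5331 r 0.2031 Ftan 1.19 Frad 3.28 fx 5.38 w 0.0121
```

Call:
step_arm(commands=[[0, 0, -1, 0, 0], [0, 0, -1, 0, 0], [0, 0, -1, 0, 0], [0, 0, 0, 0, 0]])

```text
clock: 9.15
position: [0.5686, -0.0812, 0.3141]
tcp_rot: [[-0.99, -0.14, 0.004], [-0.14, 0.99, -0.002], [-0.003, -0.003, -1.0]]
contact_force: [6.7, -1.0, 1.7]
grip_width: 0.0124
finger_force: 44.2
```

```bash
python3 -c "
from h import *
st()"
```

```text
t 9.15 th 1.5498 r 0.2028 Ftan 1.9 Frad 1.67 fx 6.49 w 0.0124
```

Call:
step_arm(commands=[[0, -0.3, -1, 0, 0], [0, 0, -1, 0, 0], [0, 0, -1, 0, 0], [0, 0, 0, 0, 0]])

```text
clock: 9.65
position: [0.569, -0.0835, 0.3141]
tcp_rot: [[-0.99, -0.14, 0.003], [-0.14, 0.99, -0.001], [-0.003, -0.002, -1.0]]
contact_force: [4.4, -0.5, 2.7]
grip_width: 0.0125
finger_force: 44.2
```

```bash
python3 -c "
from h import *
st()"
```

```text
t 9.65 th 1.5618 r 0.2028 Ftan 1.09 Frad 2.7 fx 4.32 w 0.0125
```

Call:
step_arm(commands=[[0, 0, -1, 0, 0], [0, 0, -1, 0, 0], [0, 0, 0, 0, 0]])

```text
clock: 10.02
position: [0.5691, -0.0838, 0.3141]
tcp_rot: [[-0.99, -0.141, 0.003], [-0.141, 0.99, 0.002], [-0.003, 0.002, -1.0]]
contact_force: [5.0, 4.1, 3.1]
grip_width: 0.0124
finger_force: 44.3
```

```bash
python3 -c "
from h import *
st()"
```

```text
t 10.03 th 1.5634 r 0.2028 Ftan -3.32 Frad 3.09 fx 5.54 w 0.0124
```

The tool stopped advancing and the tangential force dropped by about 5 N at θ≈1.56, which matches the stop estimate. I'll let go gradually.

Call:
step_arm(commands=[[0.16, 0, 0, 0, 0], [0.19, 0, 0, 0, 0], [0.22, 0, 0, 0, 0], [0.25, 0, 0, 0, 0]])

```text
clock: 10.52
position: [0.5672, -0.0851, 0.313]
tcp_rot: [[-0.99, -0.14, -0.002], [-0.14, 0.99, -0.001], [0.002, -0.0, -1.0]]
contact_force: [-1.0, 0.0, -0.3]
grip_width: 0.021
finger_force: 0.0
```

```bash
python3 -c "
from h import *
st()
im=vision.snapshot('scene'); cv2.imwrite('pics/s2.png',cv2.resize(im[110:230,280:380,::-1],None,fx=5,fy=5,interpolation=cv2.INTER_CUBIC))"
```

```text
t 10.53 th 1.5686 r 0.2017 Ftan -0.16 Frad -0.28 fx -1.0 w 0.021
```

View pics/s2.png

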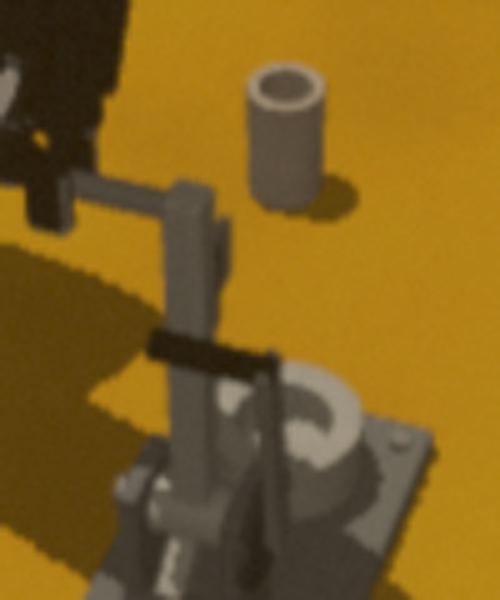

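The arm stands against the pin at (215,355), and no force remains on the fingers. I'll open wider and withdraw upward.

Call:
step_arm(commands=[[0.5, 0, 0, 0, 0], [0.5, 0, 0, 0, 0], [0.5, 0, 0, -15, 0], [0.5, 0, 0, -35, 0], [0.5, 0, 0, -30, 0]])

```text
clock: 11.2
position: [0.5678, -0.0847, 0.3946]
tcp_rot: [[-0.99, -0.14, 0.0], [-0.14, 0.99, -0.0], [-0.0, -0.0, -1.0]]
contact_force: [-0.0, -0.3, -0.3]
grip_width: 0.0427
finger_force: 0.0
```

```bash
python3 -c "
from h import *
st(); a=cv2.imread('pics/s2.png')
im=vision.snapshot('scene')[:,:,::-1]; c=cv2.resize(im[110:230,280:380],None,fx=5,fy=5,interpolation=cv2.INTER_CUBIC)
print(cv2.absdiff(a,c)[200:,150:].max(), cv2.absdiff(a,c)[180:330,165:215].mean())
print(to([.4755,.3088,.33]))"
```

```text
t 11.2 th 1.5678 r 0.2833 Ftan 0.34 Frad -0.31 fx -0.05 w 0.0427
84 0.9046666666666666
(array([ 37.6, 403. ,  67.5]), np.float64(-0.16))
```

Call:
step_arm(commands=[[1, 2, 25, 0, 0], [1, 5, 50, 0, 0], [1, 5, 50, 0, 0], [1, 5, 50, 0, 0], [1, 5, 50, 20, 0]])

```text
clock: 11.88
position: [0.515, 0.1367, 0.3746]
tcp_rot: [[-0.99, -0.14, 0.004], [-0.14, 0.99, 0.001], [-0.004, 0.0, -1.0]]
contact_force: [1.0, 0.3, -1.1]
grip_width: 0.0854
finger_force: 0.0
```

Call:
step_arm(commands=[[1, 5, 50, 20, 0], [1, 5, 50, 20, 0], [1, 4, 50, 20, 0], [1, 1.6, 28, 20, 0], [1, 0, 0, 0, 0]])

```text
clock: 12.5
position: [0.4727, 0.3102, 0.2915]
tcp_rot: [[-0.99, -0.144, -0.003], [-0.144, 0.99, -0.002], [0.003, -0.002, -1.0]]
contact_force: [-0.8, -0.4, -0.9]
grip_width: 0.0853
finger_force: 0.0
```

```bash
python3 -c "
from h import *
print(bot.get_obs()['clock'],to([.4755,.3088,.047]))"
```

```text
12.5 (array([ -3.4,  -1.4, 244.4]), np.float64(-0.35))
```

Call:
step_arm(commands=[[1, -2, -1, 40, 0.3], [1, 0, 0, 55, 0], [1, 0, 0, 55, 0], [1, 0, 0, 20, 0], [1, 0, 0, 0, 0]])

```text
clock: 13.12
position: [0.4757, 0.3066, 0.1225]
tcp_rot: [[-0.991, -0.134, -0.002], [-0.134, 0.991, -0.002], [0.003, -0.002, -1.0]]
contact_force: [0.0, 0.8, 1.0]
grip_width: 0.0854
finger_force: 0.0
```

```bash
python3 -c "
from h import *
print(bot.get_obs()['clock'],to([.4755,.3088,.047]))"
```

```text
13.125 (array([-0.3,  2.3, 75.5]), np.float64(0.22))
```

Call:
step_arm(commands=[[1, 0, 2, 30, 0], [1, 0, 0, 30, 0], [1, 0, 0, 15, 0], [1, 0, 0, 0, 0]])

```text
clock: 13.62
position: [0.4763, 0.3101, 0.0488]
tcp_rot: [[-0.991, -0.135, -0.0], [-0.135, 0.991, -0.0], [0.0, -0.0, -1.0]]
contact_force: [-0.2, 0.3, -0.2]
grip_width: 0.0854
finger_force: 0.0
```

Call:
step_arm(commands=[[0.7, 0, 0, 0, 0], [0.55, 0, 0, 0, 0], [0.5, 0, 0, 0, 0], [0.4, 0, 0, 0, 0], [0.4, 0, 0, 0, 0]], newtons=30)

```text
clock: 14.25
position: [0.4771, 0.3111, 0.0501]
tcp_rot: [[-0.991, -0.135, 0.003], [-0.135, 0.991, 0.001], [-0.003, 0.001, -1.0]]
contact_force: [-0.2, -0.3, 5.5]
grip_width: 0.0523
finger_force: 31.2
```

```bash
python3 -c "
from h import *
o=bot.get_obs();print(o['clock'],to([.4755,.3088,.047]),o['contact_force'])"
```

```text
14.25 (array([ 1.9, -2. ,  3.1]), np.float64(0.14)) [-0.23811931 -0.34423279  5.49111489]
```

Call:
step_arm(commands=[[0.4, 0, 0, -20, 0], [0.4, 0, 0, -45, 0], [0.4, 0, 0, -45, 0], [0.4, 0, 0, -10, 0], [0.4, 0, 0, 0, 0]])

```text
clock: 14.88
position: [0.476, 0.3104, 0.1684]
tcp_rot: [[-0.991, -0.135, 0.0], [-0.135, 0.991, 0.0], [-0.0, 0.0, -1.0]]
contact_force: [0.3, 0.3, -3.3]
grip_width: 0.0521
finger_force: 32.3
```

```bash
python3 -c "
from h import *
o=bot.get_obs();print(o['clock'],to(np.r_[.605,.063,.170]),o['contact_force'],o['grip_width'])"
```

```text
14.875 (array([ -94.4, -262.5,   -1.6]), np.float64(0.14)) [ 0.31797871  0.315118   -3.30463097] 0.05210110015716594
```

Call:
step_arm(commands=[[0.4, -9, -25, 0, 0], [0.4, -16, -45, 0, 0], [0.4, -16, -45, 0, 0], [0.4, -16, -45, 0, 0], [0.4, -16, -45, 0, 0]])

```text
clock: 15.5
position: [0.5749, 0.1154, 0.1657]
tcp_rot: [[-0.991, -0.135, -0.005], [-0.135, 0.991, -0.001], [0.005, -0.0, -1.0]]
contact_force: [0.1, -0.2, -2.0]
grip_width: 0.0521
finger_force: 32.4
```

Call:
step_arm(commands=[[0.4, -12, -34, 0, 0], [0.4, -9.4, -23.5, 0, 0], [0.4, 0, 0, 0, 0]])

```text
clock: 15.88
position: [0.6043, 0.0612, 0.1656]
tcp_rot: [[-0.991, -0.132, -0.004], [-0.132, 0.991, -0.001], [0.004, -0.0, -1.0]]
contact_force: [-0.3, -0.0, -2.8]
grip_width: 0.052
finger_force: 32.4
```

```bash
python3 - <<'E'
from h import *
o=bot.get_obs();print(o['clock'],to(np.r_[.605,.063,.170]),o['contact_force'],o['grip_width'])
for n,(a,b,c,d,f) in {"scene":(130,240,280,400,6),"top":(150,250,240,370,5)}.items():
    im=vision.snapshot(n)[:,:,::-1]; z=cv2.resize(im[a:b,c:d],None,fx=f,fy=f,interpolation=cv2.INTER_CUBIC); cv2.imwrite(f"pics/{n}3.png",z)
E
python3 - <<'E'
import cv2,numpy as np
a=cv2.imread('pics/scene3.png'); b=cv2.imread('pics/top3.png'); cv2.imwrite('pics/c3.png',a)
E
```

```text
15.875 (array([-0.9,  1.7, -4.4]), np.float64(0.31)) [-3.47237421e-01 -3.08721482e-05 -2.76100621e+00] 0.0520037184866992
```

View pics/scene3.png

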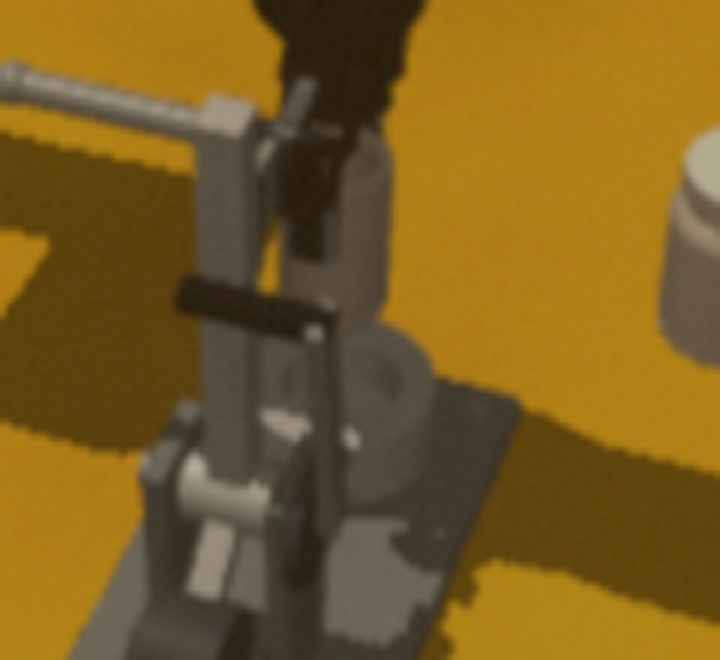

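View pics/top3.png

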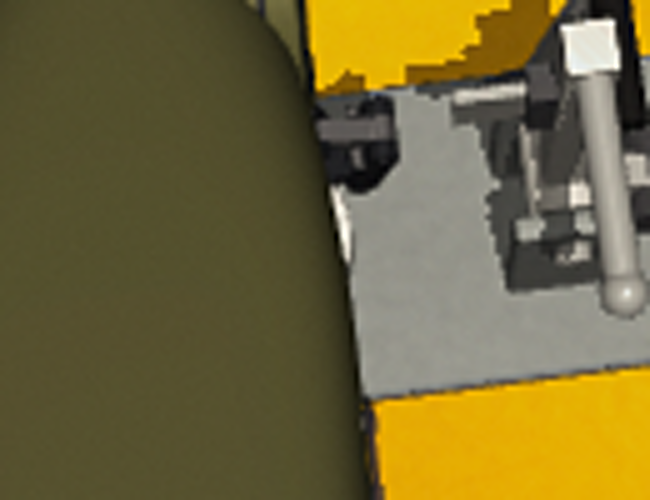

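The scene crop (6x, origin 280,130) shows the mould upright above the cup. Its silhouette spans about 281–388 at row 280. The head rim's right edge is at 437 and the raised arm still rests on the pin. In the top view the forearm hides the head. I'll compare these positions with the projections.

Run:
```python
from h import *
o=bot.get_obs(); p=np.array(o["position"]); print(p)
zs=np.arange(.115,.21,.01)
for z,u in zip(zs,proj("scene",[[p[0],p[1],z] for z in zs])): print(z.round(3),u.round(1),end=" ")
print()
a=np.linspace(0,2*np.pi,200)
c=proj("scene",np.array([.605,.061,.065])+.046*np.c_[np.cos(a),np.sin(a),0*a]); print("rim u",c[:,0].min(),c[:,0].max(),"v",c[:,1].min(),c[:,1].max())
S=lambda x,y,f,ox,oy:(ox+(x+.5)/f-.5,oy+(y+.5)/f-.5)
print("seen head",S(290,290,3.5,270,110),S(362,420,5,280,110),S(437,385,6,280,130),"left",S(178,290,3.5,270,110))
for z in (.0,.09):
    m=proj("scene",np.array([.4755,.3088,z])+.026*np.c_[np.cos(a),np.sin(a),0*a]); print("mould pred",m[:,0].min(),m[:,0].max(),m[:,1].min(),m[:,1].max())
# segmentation of mould and head right edges in s2/scene3 rows
im=cv2.imread("pics/scene0.png"); h=cv2.cvtColor(im,cv2.COLOR_BGR2HSV)
for v in (130,135,140,145): 
    r=np.where(h[v,315:360,1]<140)[0]+315; print(v,r.min(),r.max())
z=cv2.imread("pics/scene3.png"); hz=cv2.cvtColor(z,cv2.COLOR_BGR2HSV)
for y in (220,250,270,290):
    r=np.where(hz[y,330:450,1]>140)[0]; print("s3 right edge",y,r[0]+330, "left", np.where(hz[y,262:300,1]>140)[0][-1:]+262)
```

```text
[0.60350561 0.06299292 0.16631307]
0.115 [336.1 179.8] 0.125 [336.1 177.2] 0.135 [336.2 174.6] 0.145 [336.2 171.9] 0.155 [336.2 169.3] 0.165 [336.2 166.6] 0.175 [336.3 163.8] 0.185 [336.3 161.1] 0.195 [336.3 158.3] 0.205 [336.4 155.4] 
rim u 320.120496374892 352.0244165368233 v 181.8399837615244 204.55007225935037
seen head (352.5, 192.5) (352.0, 193.6) (352.4166666666667, 193.75) left (320.5, 192.5)
mould pred 329.04099493521295 344.2445335286687 143.29247023905543 153.0370645167072
mould pred 328.97527615932756 344.8106270986143 122.25435876400742 131.85976870626604
130 330 343
135 330 343
140 330 343
145 330 343
s3 right edge 220 388 left [299]
s3 right edge 250 386 left [299]
s3 right edge 270 386 left [281]
s3 right edge 290 385 left [280]
```

Call:
step_arm(commands=[[0.4, -1.5, 0, 15, 0], [0.4, -1.5, 0, 15, 0], [0.4, 0, 0, 14, 0], [0.4, 0, 0, 0, 0]])

```text
clock: 16.48
position: [0.6063, 0.0636, 0.1224]
tcp_rot: [[-0.991, -0.136, -0.004], [-0.136, 0.991, -0.0], [0.004, 0.0, -1.0]]
contact_force: [0.2, -0.5, -2.8]
grip_width: 0.0523
finger_force: 32.4
```

Call:
step_arm(commands=[[0.4, 0, 0, 3, 0], [0.4, 0, 0, 3, 0], [0.4, 0, 0, 0, 0]])

```text
clock: 16.85
position: [0.608, 0.0634, 0.1186]
tcp_rot: [[-0.991, -0.135, 0.0], [-0.135, 0.991, 0.0], [-0.0, -0.0, -1.0]]
contact_force: [-0.4, 0.4, -2.0]
grip_width: 0.0517
finger_force: 32.4
```

```bash
python3 -c "
from h import *
o=bot.get_obs();print(o['clock'],o['position'],to(np.r_[.6065,.063,.085]),o['contact_force'],o['moment'],o['grip_width'])"
```

```text
16.85 [0.60804756 0.06338403 0.11862483] (array([ 1.6, -0.2, 33.6]), np.float64(0.15)) [-0.42831541  0.43255258 -1.98239927] [0.00738606 0.00523632 0.00392178] 0.05172654412631156
```

Call:
step_arm(commands=[[0.4, 0.5, 0, 2.5, 0], [0.4, 0, 0, 2.5, 0], [0.4, 0, 0, 2, 0], [0.4, 0, 0, 0, 0]])

```text
clock: 17.35
position: [0.6073, 0.0633, 0.1112]
tcp_rot: [[-0.991, -0.135, -0.001], [-0.135, 0.991, -0.0], [0.0, 0.0, -1.0]]
contact_force: [-0.3, -0.2, -2.5]
grip_width: 0.0521
finger_force: 32.4
```

Call:
step_arm(commands=[[0.4, 0, 0, 2, 0], [0.4, 0, 0, 2, 0], [0.4, 0, 0, 0, 0]])

```text
clock: 17.73
position: [0.6073, 0.0633, 0.1072]
tcp_rot: [[-0.991, -0.135, -0.0], [-0.135, 0.991, -0.0], [0.0, 0.0, -1.0]]
contact_force: [0.1, -0.2, -2.9]
grip_width: 0.0519
finger_force: 32.4
```

Call:
step_arm(commands=[[0.4, 0, 0, 2, 0], [0.4, 0, 0, 2, 0], [0.4, 0, 0, 2, 0], [0.4, 0, 0, 0, 0]])

```text
clock: 18.23
position: [0.6073, 0.0633, 0.1012]
tcp_rot: [[-0.991, -0.135, -0.001], [-0.135, 0.991, -0.0], [0.001, 0.0, -1.0]]
contact_force: [-0.2, -0.6, -2.1]
grip_width: 0.0522
finger_force: 32.4
```

Call:
step_arm(commands=[[0.4, 0, 0, 2, 0], [0.4, 0, 0, 2, 0], [0.4, 0, 0, 2, 0], [0.4, 0, 0, 0, 0]])

```text
clock: 18.73
position: [0.6073, 0.0633, 0.0952]
tcp_rot: [[-0.991, -0.135, -0.0], [-0.135, 0.991, -0.0], [0.0, -0.0, -1.0]]
contact_force: [-1.1, 0.2, -2.1]
grip_width: 0.0525
finger_force: 32.4
```

Call:
step_arm(commands=[[0.4, 0, 0, 2, 0], [0.4, 0, 0, 2, 0], [0.4, 0, 0, 2, 0], [0.4, 0, 0, 0, 0]])

```text
clock: 19.23
position: [0.6073, 0.0633, 0.0892]
tcp_rot: [[-0.991, -0.135, -0.0], [-0.135, 0.991, -0.0], [0.0, 0.0, -1.0]]
contact_force: [0.4, -0.1, -2.6]
grip_width: 0.0521
finger_force: 32.4
```

Call:
step_arm(commands=[[0.4, 0, 0, 1, 0], [0.4, 0, 0, 1, 0], [0.4, 0, 0, 0, 0]])

```text
clock: 19.6
position: [0.6074, 0.0633, 0.0874]
tcp_rot: [[-0.991, -0.135, -0.0], [-0.135, 0.991, -0.0], [0.0, -0.0, -1.0]]
contact_force: [-0.4, 0.0, -1.4]
grip_width: 0.0518
finger_force: 32.4
```

Call:
step_arm(commands=[[0.4, 0, 0, 0.7, 0], [0.4, 0, 0, 0.7, 0], [0.4, 0, 0, 0, 0]])

```text
clock: 19.98
position: [0.6074, 0.0634, 0.086]
tcp_rot: [[-0.991, -0.135, -0.0], [-0.135, 0.991, 0.0], [0.0, 0.0, -1.0]]
contact_force: [-1.5, -0.6, -2.3]
grip_width: 0.052
finger_force: 32.4
```

Call:
step_arm(commands=[[0.4, 0, 0, 0.7, 0], [0.4, 0, 0, 0.7, 0], [0.4, 0, 0, 0, 0]])

```text
clock: 20.35
position: [0.6076, 0.0634, 0.0851]
tcp_rot: [[-0.991, -0.135, 0.0], [-0.135, 0.991, 0.0], [-0.0, -0.0, -1.0]]
contact_force: [-1.0, -0.1, 1.3]
grip_width: 0.0519
finger_force: 32.7
```

The mould met the floor at the expected height with about 4 N. I'll let go.

Call:
step_arm(commands=[[0.64, 0, 0, 0, 0], [0.68, 0, 0, 0, 0], [0.75, 0, 0, 0, 0], [0.85, 0, 0, 0, 0], [0.85, 0, 0, 0, 0]])

```text
clock: 20.98
position: [0.6075, 0.0633, 0.0847]
tcp_rot: [[-0.991, -0.135, -0.0], [-0.135, 0.991, -0.0], [0.0, -0.0, -1.0]]
contact_force: [0.1, 0.0, -0.4]
grip_width: 0.0726
finger_force: 0.0
```

Call:
step_arm(commands=[[0.85, 0, 0, -10, 0], [0.85, 0, 0, -30, 0], [0.85, 0, 0, -45, 0], [0.85, 0, 0, -40, 0], [0.85, 0, 0, -30, 0]])

```text
clock: 21.6
position: [0.6081, 0.0635, 0.2427]
tcp_rot: [[-0.991, -0.135, 0.003], [-0.135, 0.991, 0.0], [-0.003, -0.0, -1.0]]
contact_force: [0.8, 0.8, 0.2]
grip_width: 0.0725
finger_force: 0.0
```

Call:
step_arm(commands=[[0.85, 10, 30, 0, 0], [0.85, 20, 50, 0, 0], [0.85, 20, 50, 0, 0], [0.85, 20, 50, 0, 0], [0.85, 10, 30, 0, 0]])

```text
clock: 22.22
position: [0.4985, 0.2626, 0.2407]
tcp_rot: [[-0.991, -0.137, 0.001], [-0.137, 0.991, 0.001], [-0.001, 0.001, -1.0]]
contact_force: [-0.0, 1.3, 0.7]
grip_width: 0.0729
finger_force: 0.0
```

Run:
```python
from h import *
o=bot.get_obs();print(o['clock'],o['position'],o['contact_force'])
im=vision.snapshot("scene")[:,:,::-1]; a=cv2.resize(im[120:250,270:370],None,fx=4,fy=4,interpolation=cv2.INTER_CUBIC)
im=vision.snapshot("top")[:,:,::-1]; b=cv2.resize(im[140:250,240:340],None,fx=4,fy=4,interpolation=cv2.INTER_CUBIC)
b=cv2.copyMakeBorder(b,0,a.shape[0]-b.shape[0],0,0,cv2.BORDER_CONSTANT)
cv2.imwrite("pics/f.png",np.hstack([a,b]))
t=np.linspace(0,6.28,100)
for n in("scene","top"):
    c=proj(n,np.array([.605,.061,.125])+.026*np.c_[np.cos(t),np.sin(t),0*t]); print(n,"home rim",c.min(0),c.max(0))
```

```text
22.225 [0.49845367 0.2625713  0.24071189] [-0.0052639   1.33539169  0.73741058]
scene home rim [326.94421157 171.49542678] [345.57113128 184.31872322]
top home rim [276.78153757 180.98160942] [300.53291861 204.31818107]
```

View pics/f.png

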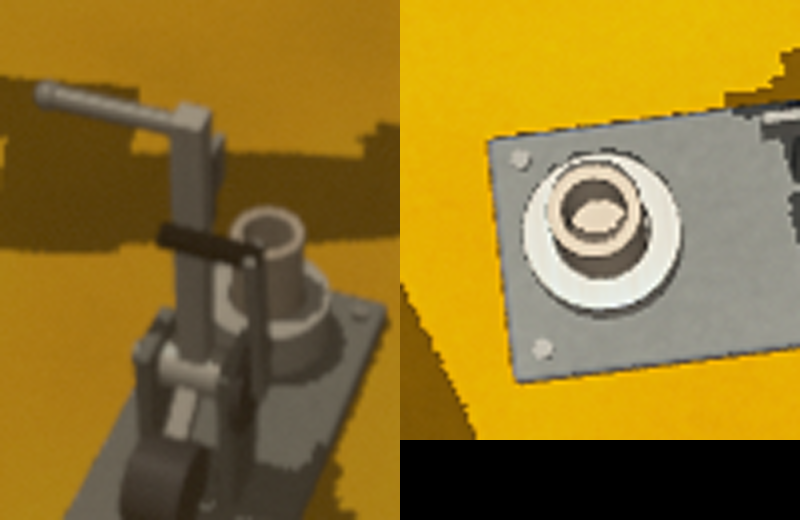

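The mould stands upright in the cup. Its rim is at u 327–346 with its top at v 171.6 in the scene view, and u 276–300 in the top view, as predicted for fully home. The arm rests on the stop pin.

```bash
python3 -c "
from plant import bot
print(bot.sign_off())"
```

```text
the job is handed in; nothing more can be done
None
```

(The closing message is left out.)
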